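# Stop the bench drive, index its star wheel to the mark, and release the stop

## Robot

A 6-joint arm with a two-finger parallel gripper is mounted at the origin on a cart in front of the work surface, level with it; the furniture and walls round the work are solid. World frame = base frame: x ahead of the robot, y to its left, z up, the work surface at z = 0. Lengths are in mm, angles in rad, forces in N, time in s.
With the tool pointing down it reaches from about 400 to 925 mm from the base axis. Payload 12.5 kg.
Tool frame: the origin (TCP) lies between the finger pads; the fingertips stand 11 mm ahead of it and the grasp point (between the pads) lies 8 mm behind it; y points along the fingers, x is the direction in which the jaws open and shut, and the axes are right-handed (so a half turn about y gives the same grasp; the last joint's range is limited). The gripper opens to 95 mm and grips with 3 to 60 N. Pads are 20 mm wide; open, the fingers measure 119 mm over their backs; the gripper's body (75 mm by 180 mm) begins 59 mm behind the grasp point.
Start: joints at [1.1, 0.491, 1.559, -0, 1.092, -0.106], TCP at [222.961, 583.896, 225.661] pointing down, gripper open.
Joint ranges: [-3.1, 3.1], [-0.84, 2.19], [0.05, 2.79], [-1.13, 4.28], [0.06, 2.93], [-2.69, 2.69]. Speed limits (rad/s): [2.22, 2.22, 2.79, 3.14, 3.14, 3.14].

## Interface

Orientations are given as [roll, pitch, yaw] about the fixed x, y, z axes, in that order (R = Rz(yaw) Ry(pitch) Rx(roll)).
In Python, from cell import env gives the robot as it stands.
- The arm moves only by the tool jog_arm, never from a script. Its argument "series" is a list of rows, each an object of numbers: "dx", "dy", "dz": the shift along the world's x, y, z in m; "rx", "ry", "rz": the turn, a rotation vector about the world's x, y, z in degrees; "gripper": the opening, from 0 (shut) to 1 (fully open). A call has 1 to 12 rows; each row shifts and turns the commanded pose from where the row before left it; what a row does not reach is not made up. A row lasts 1/10 s, in which the tool goes at most 50 mm and 8.59 degrees, less where a joint would pass 70% of its speed; a pose out of reach is approached as far as the arm can. A call is refused whole if a number of a shift passes 0.05 or a number of a turn 8.59, either way. A call with a gripper value outside its range is refused whole. The fingers move at their own pace and stop on an object; the grip force is fixed at half the most. Time passes only in rows, so rows that do not move let the fingers close. It gives the time, the measured TCP pose, the force and the opening at its end, in the units of the state.
- env.state(): the state, without advancing time (a new reading comes with each control period).
- env.read_camera(name): name is "scene" or "side" or "wrist"; returns the picture (420x560x3 uint8, red, green, blue); there is no depth.
- env.camera_info(name): a dict with "camera_matrix" (3x3 intrinsics, pixels), "R" (3x3) and "t" (3): a world point X has camera coordinates R X + t; the wrist camera has in their place "mount" (4x4, takes a point from camera to tool coordinates, whose origin is the TCP and whose axes are the tool frame's). Camera axes: x right, y down, z forward; pixel columns grow to the right and rows downward; lengths in mm; the calibration is good to about 2 mm. A picture is of the moment at which its call begins: read the wrist's pose just before it. camera_info takes no time and is no camera call.
- env.job_done(): hands the job in, once; it reports no verdict.
The state is a dict: "t": time; "joints": joint angles; "qvel": joint speeds; "tau": joint torques, N m; "eef_pos": TCP position; "tcp_rot": TCP orientation; "ft_force": force on the tool from outside, world axes, zero at the start; "moment": the same for the moment, N m; "opening": opening from 0.0 (shut) to 1.0 (fully open).
Only numpy, scipy, OpenCV 4.12 (cv2) and the standard library are available. Lean on these libraries where they do the work, as an engineer would, in place of code of your own. Each camera call takes 0.05 s, during which the arm holds its last target.

## Task

The small bench drive stands off its index mark. First press the red mushroom stop button on the yellow box down until it latches in, and let go; then reach down through the slot in the drive's guard with closed fingertips and push the star wheel's teeth round counter-clockwise (seen from above), one after another, until the red pointer on the hub clicks into line with the white line on the guard. Last, grip the red button head, twist it clockwise until it is freed and let go, so that it pops fully out again. Do not disturb the loose things around.

Things in the scene. Friction and masses are not known exactly. Their poses are not given: they have to be found in the camera images.
- stop_station: Yellow box 72 x 72 mm, 42 mm high, fixed to the worktop; a black collar (38 mm across at its foot, 30 mm above, top at 54 mm) and the red mushroom button stand on its middle. Origin: centre of its underside, z up.
- stop_head_top (a point): Centre of the flat top of the red mushroom head, 40 mm across and 18 mm thick; three white arrows on it show the clockwise release direction. Its top is 86 mm above the worktop when out, 78 mm when latched in; latched, the head spans 60 to 78 mm, with only the collar (15 mm radius, up to 54 mm) and the box (42 mm) below it.
- stop_button (a joint): How far the button is pressed, in m: 0 out, 0.008 fully in. It pushes back with about 4.5 N at first, gives way past half travel and latches in by itself. It stays in until the head is twisted.
- stop_head (a joint): Twist of the red head, rad: 0 at the start, grows clockwise seen from above to a stop at 1.05. It takes about 0.15 N m and stays where it is left. With the button in, more than about 0.5 frees the latch (best go to the stop); the button then rises 8 mm by its spring, about 4 N, once the grip opens.
- drive: Bench drive fixed to the worktop: round green housing, 88 mm radius (foot 96 mm), guard top 52 mm above the worktop, grey motor on its +x side. Origin: centre of its underside, on the star wheel's axis; x points to the motor, z up. A white line on the guard along its +x is the index mark. The floor below the slot is 16 mm above the worktop.
- slot_center (a point): Middle of the only slot in the guard, at the guard's top (52 mm up), 51 mm from the wheel's axis in the drive's -x direction. The slot is an arc about that axis, 62 degrees to either side of here, from 29 to 73 mm radius. The guard is 4 mm thick; under it the wheel's teeth span 46 down to 30 mm above the worktop.
- star_wheel (a joint): Star wheel angle, rad, growing counter-clockwise from above (teeth in the slot go toward the drive's -y); 0 = pointer on the white line. Six teeth 1.047 apart, 9 mm thick, out to 62 mm radius. A detent holds it at -2.094, -1.047 (starts) and 0, each with a tooth in mid-slot. Pushed over half a tooth it clicks on; needs about 0.16 N m; hard stop at 0.3.
- pointer_tip (a point): Outer end of the red pointer on the black 46 mm hub disc above the guard, turning with the star wheel, 22 mm from its axis; at 0 it points in the drive's +x direction, to the white line.
- weight_1: Brass check weight, 22 mm across, 32 mm high, loose, behind the yellow box. Origin: centre of its underside. Leave alone.
- tag_bundle: Bundle of card tags, 31 x 61 x 10 mm, loose, in front of the yellow box. Origin: centre of its underside. Leave alone.
- rubber_stamp_1: Brown rubber stamp, 29 x 48 mm, 73 mm high, loose, at the back. Origin: centre of its underside. Leave alone.
- acid_bottle_1: Brown dropper bottle, 30 mm across, 82 mm high, loose, at the back. Origin: centre of its underside. Leave alone.
Things that resemble listed ones, but are neither listed nor needed, are in the scene too. What is shaped like the stop_station but pink or turquoise is not meant.

How it is judged:
By the outcome, as a careful person would: the job done as asked, in the order asked, and still so for the second after the job is handed in, with the robot touching nothing.
It also fails if it takes over 64 s, if anything falls off the work surface, if the arm or the gripper's body presses on something with over 40 N, if the wrist force passes 120 N, or if a joint passes its speed limit or range.

## Working session

There is one attempt and no reset: what is moved stays moved. The work goes in short steps, Python scripts to look and compute and a tool call to move; the robot and the scene stay as the last step left them, time stands still between calls to the robot, and variables do not carry over. Pictures are saved under pics/ and viewed, and the job is handed in when it is done.

Besides the shell and the picture viewer there is one more tool, called after "Emit:" as a command line: name --argument value ..., lists and objects as JSON in quotes. jog_arm: Moves the arm, as the interface text tells. Its arguments: {"type":"object","properties":{"series":{"type":"array"}},"required":["series"]}

```bash
ls; mkdir -p pics
python3 - <<'E'
from cell import env
import cv2
s=env.state();print(s)
for n in("scene","side","wrist"):
    im=env.read_camera(n);cv2.imwrite(f"pics/{n}0.png",im[:,:,::-1]);print(n,env.camera_info(n))
E
```

```text
pics
{'t': 0.0, 'joints': array([ 1.10037729e+00,  4.91559594e-01,  1.55943556e+00, -5.00364901e-05,
        1.09169103e+00, -1.05612537e-01]), 'qvel': array([ 0.00061989, -0.00013692, -0.00030688, -0.00022609,  0.00056834,
        0.00187888]), 'tau': array([-3.12435359e-04, -6.12643862e+01, -2.58193284e+01,  6.92458847e-02,
        4.81207995e-02, -6.77291882e-05]), 'eef_pos': array([222.87522077, 583.67090027, 225.06650193]), 'tcp_rot': array([-1.57072518e+00,  1.09211889e-03,  1.20601296e+00]), 'ft_force': array([ 0.51408019, -0.34282814, -0.70109959]), 'moment': array([-0.03688127, -0.00901174, -0.02480901]), 'opening': 0.9994702283465495}
scene {'camera_matrix': array([[417.81130798,   0.        , 275.34259448],
       [  0.        , 417.81130798, 206.1832311 ],
       [  0.        ,   0.        ,   1.        ]]), 'R': array([[ 5.66223343e-01, -8.24251858e-01,  2.68050790e-05],
       [-3.88383080e-01, -2.66830104e-01, -8.82020566e-01],
       [ 7.27014242e-01,  4.99410223e-01, -4.71210908e-01]]), 't': array([-472.66772349,  243.29985663,  552.20398467])}
side {'camera_matrix':
[... 195 characters left out ...]
 0.00899626],
       [ 0.04246434, -0.68817372, -0.72430222],
       [-0.03158196,  0.72366928, -0.68942393]]), 't': array([-599.18952138,  -96.81572632, 1036.86912243])}
wrist {'camera_matrix': array([[363.40089517,   0.        , 283.77954461],
       [  0.        , 363.40089517, 212.62076979],
       [  0.        ,   0.        ,   1.        ]]), 'mount': array([[ 9.99999965e-01,  1.15634478e-04,  2.38306855e-04,
        -2.88614739e-01],
       [-2.03381952e-04, -2.41188343e-01,  9.70478306e-01,
        -1.58855716e+02],
       [ 1.69697588e-04, -9.70478320e-01, -2.41188311e-01,
         6.62607996e+01],
       [ 0.00000000e+00,  0.00000000e+00,  0.00000000e+00,
         1.00000000e+00]])}
```

View images.

View pics/scene0.png

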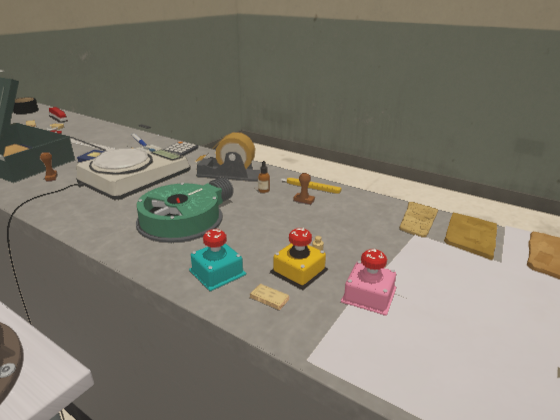

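View pics/side0.png

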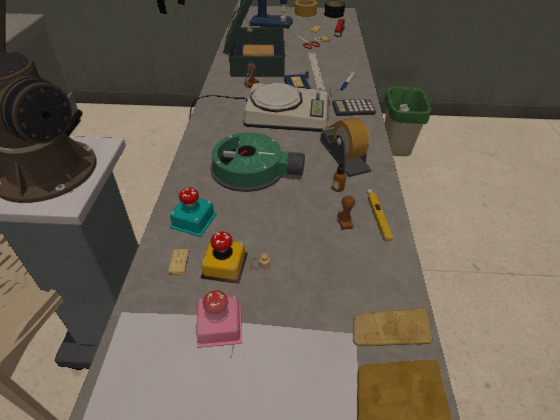

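View pics/wrist0.png

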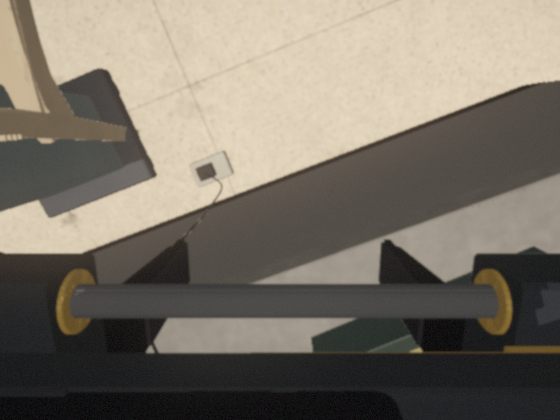

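Candidates for the stop button in the scene view are the turquoise box (217,262), the yellow box (300,260) and the pink box (371,285). I choose the yellow one, at side view (224,258). I'll check it in enlarged crops.

Run:
```python
import cv2
a=cv2.imread("pics/scene0.png");b=cv2.imread("pics/side0.png")
def crop(im,x,y,w,h,k,n):
    cv2.imwrite("pics/"+n,cv2.resize(im[y:y+h,x:x+w],None,fx=k,fy=k,interpolation=cv2.INTER_CUBIC))
crop(a,260,215,80,75,8,"c1.png")
crop(b,190,220,90,70,8,"c2.png")
crop(a,130,170,110,75,7,"c3.png")
crop(b,200,120,110,75,7,"c4.png")
```

```text
(no output)
```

View pics/c1.png

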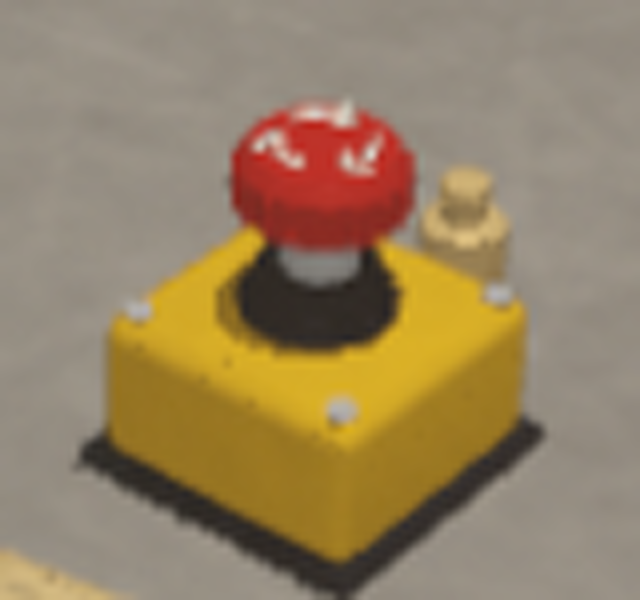

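View pics/c2.png

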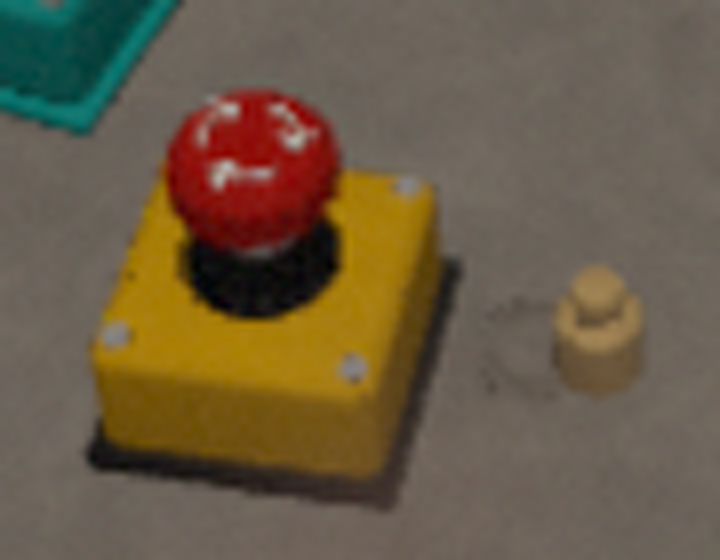

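View pics/c3.png

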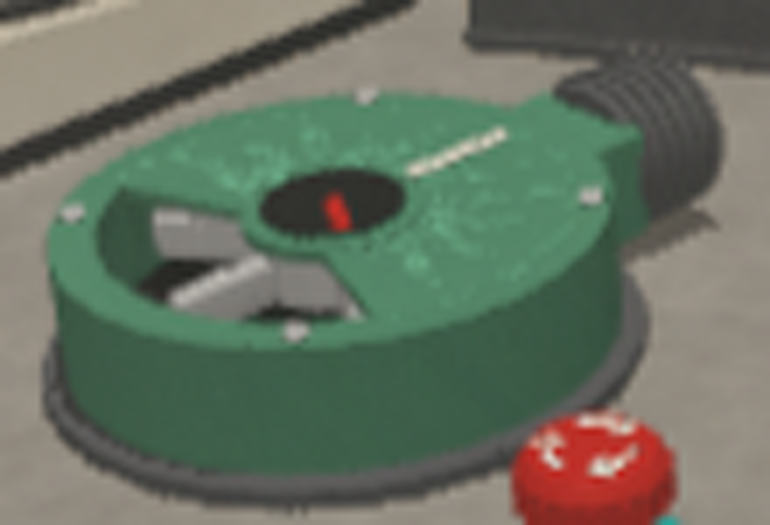

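View pics/c4.png

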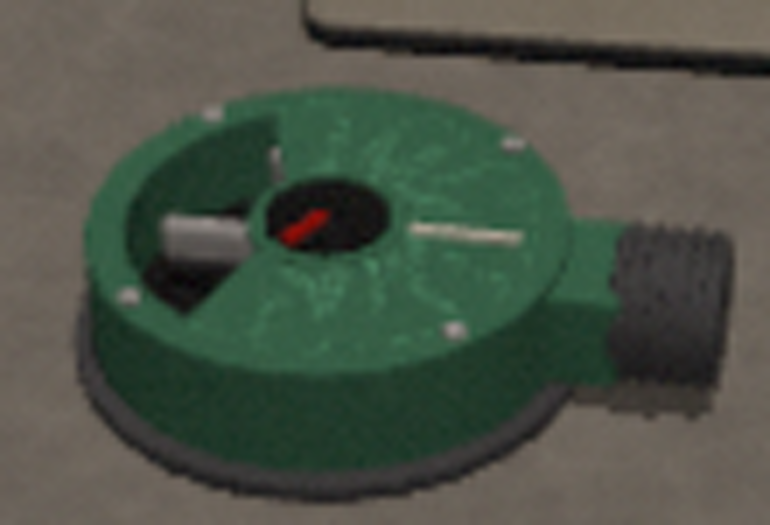

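```bash
cat > h.py <<'E'
import numpy as np
from cell import env
from scipy.optimize import least_squares
CI={n:env.camera_info(n) for n in("scene","side","wrist")}
def proj(n,X,pose=None):
    c=CI[n];X=np.atleast_2d(X)
    if n=="wrist":
        from scipy.spatial.transform import Rotation as Ro
        p,r=pose;R=Ro.from_euler("xyz",r).as_matrix();M=c["mount"]
        T=(X-p)@R; q=(T-M[:3,3])@M[:3,:3]
    else: q=X@c["R"].T+c["t"]
    k=q@c["camera_matrix"].T
    return k[:,:2]/k[:,2:]
def uc(x,y,ox,oy,k): return np.array([ox+(x+.5)/k-.5,oy+(y+.5)/k-.5])
th=np.linspace(0,2*np.pi,180)
def circ(x,y,z,r): return np.c_[x+r*np.cos(th),y+r*np.sin(th),0*th+z]
def bbox(p): return np.r_[p.min(0),p.max(0)]
E
python3 - <<'E'
from h import *
def bb(l,t,r,b,*o): return np.r_[uc(l,t,*o),uc(r,b,*o)]
os_=(260,215,8);od=(190,220,8)
def f(v,raw=False):
    x,y=v;r=[]
    X=np.r_[circ(x,y,68,20),circ(x,y,84,20),circ(x,y,86,17)]
    return np.r_[bbox(proj("scene",X))-bb(232,100,415,250,*os_),bbox(proj("side",X))-bb(165,88,342,250,*od)]
s=least_squares(f,[600,0]);print("head",s.x,f(s.x).round(1))
oc=(130,170,7);od=(200,120,7)
def g(v):
    X=circ(*v,52,88)
    return np.r_[bbox(proj("scene",X))-bb(48,93,612,348,*oc),bbox(proj("side",X))-bb(85,88,570,375,*od)]
s=least_squares(g,[600,300]);print("drive",s.x,g(s.x).round(1));D=s.x
# intersect rays with plane
def plane(n,uv,z):
    c=CI[n];d=c["R"].T@np.linalg.solve(c["camera_matrix"],[*uv,1]);o=-c["R"].T@c["t"]
    return (o+d*(z-o[2])/d[2])[:2]
for n,o,pts in(("scene",oc,dict(h=(332,203),a=(410,173),b=(505,133),t=(343,228))),("side",od,dict(h=(328,215),a=(412,228),b=(522,238),t=(284,241)))):
    P={k:plane(n,uc(*p,*o),52 if k in'ab' else 54) for k,p in pts.items()}
    print(n,P,"yaw",np.degrees(np.arctan2(*(P['b']-D)[::-1])),np.degrees(np.arctan2(*(P['b']-P['a'])[::-1])),"ptr",np.degrees(np.arctan2(*(P['t']-D)[::-1])),np.degrees(np.arctan2(*(P['t']-P['h'])[::-1])))
print(env.state()['t'])
E
```

```text
head [ 505.88706538 -279.32165473] [ 0.2 -0.1  0.   0.8  0.2 -0.9  0.   0.3]
drive [516.64218042  44.05832578] [-0.2 -0.2  0.6 -0.  -0.6 -0.5  0.3 -0.2]
scene {'h': array([516.15916271,  45.14926118]), 'a': array([548.20810382,  43.13358619]), 'b': array([587.62975547,  38.49586975]), 't': array([506.02507317,  29.73539888])} yaw -4.4804370747619355 -6.70965771728841 ptr -126.54830504816324 -123.32355743873302
side {'h': array([516.92503238,  44.37760487]), 'a': array([547.4421077 ,  41.19706951]), 'b': array([587.19028263,  37.69694993]), 't': array([503.05867864,  27.68835228])} yaw -5.152469508674574 -5.032335136418321 ptr -129.68526106073233 -129.72167648073858
0.15
```

The starting view shows the yellow station with the red arrowed head at about (506,-279), with the brass weight behind it and the tags in front. The drive is at about (517,44) with yaw ≈ -5°. The pointer reads about -122° from the line, so the wheel stands at -2.094 and needs two tooth steps. I'll travel first.

Emit:
jog_arm --series '[{"dx":0.032,"dy":-0.035,"rz":-7,"gripper":0},{"dx":0.032,"dy":-0.035,"rz":-7},{"dx":0.032,"dy":-0.035,"rz":-7},{"dx":0.032,"dy":-0.035,"rz":-7},{"dx":0.032,"dy":-0.035,"rz":-7},{"dx":0.032,"dy":-0.035,"rz":-7},{"dx":0.032,"dy":-0.035,"rz":-7},{"dx":0.032,"dy":-0.035,"rz":-7},{"dx":0.0,"dy":-0.045,"rz":-7},{"dx":0.0,"dy":-0.045,"rz":-6},{"dx":0.0,"dy":-0.045},{"dx":0.0,"dy":-0.045}]'

```text
$.series[0]: bad value
```

Emit:
jog_arm --series '[{"dx":0.032,"dy":-0.035,"dz":0.0,"rx":0.0,"ry":0.0,"rz":-7.0,"gripper":0.0}]'

```text
t: 0.25
eef_pos: [253.0, 550.7, 225.0]
tcp_rot: [-1.57, -0.0, 1.087]
ft_force: [1.9, -1.1, -0.2]
opening: 0.954
```

Emit:
jog_arm --series '[{"dx":0.032,"dy":-0.035,"dz":0,"rx":0,"ry":0,"rz":-7,"gripper":0},{"dx":0.032,"dy":-0.035,"dz":0,"rx":0,"ry":0,"rz":-7,"gripper":0},{"dx":0.032,"dy":-0.035,"dz":0,"rx":0,"ry":0,"rz":-7,"gripper":0},{"dx":0.032,"dy":-0.035,"dz":0,"rx":0,"ry":0,"rz":-7,"gripper":0},{"dx":0.032,"dy":-0.035,"dz":0,"rx":0,"ry":0,"rz":-7,"gripper":0},{"dx":0.032,"dy":-0.035,"dz":0,"rx":0,"ry":0,"rz":-7,"gripper":0},{"dx":0.032,"dy":-0.035,"dz":0,"rx":0,"ry":0,"rz":-7,"gripper":0},{"dx":0,"dy":-0.045,"dz":0,"rx":0,"ry":0,"rz":-7,"gripper":0},{"dx":0,"dy":-0.045,"dz":0,"rx":0,"ry":0,"rz":-6,"gripper":0},{"dx":0,"dy":-0.045,"dz":0,"rx":0,"ry":0,"rz":0,"gripper":0},{"dx":0,"dy":-0.045,"dz":0,"rx":0,"ry":0,"rz":0,"gripper":0},{"dx":0,"dy":-0.045,"dz":0,"rx":0,"ry":0,"rz":0,"gripper":0}]'

```text
t: 1.45
eef_pos: [478.6, 77.2, 225.6]
tcp_rot: [-1.571, -0.0, 0.002]
ft_force: [0.4, 0.5, -0.6]
opening: 0.011
```

Next is a wrist look at the drive from here.

```bash
cat >> h.py <<'E'
import cv2
def wpic(name):
    s=env.state();im=env.read_camera("wrist");s2=env.state()
    print(s["t"],s["eef_pos"].round(1),s["tcp_rot"].round(4),s["joints"].round(2));cv2.imwrite("pics/"+name,im[:,:,::-1]);return s,im
def wplane(uv,z,p,r):
    from scipy.spatial.transform import Rotation as Ro
    c=CI["wrist"];M=c["mount"];R=Ro.from_euler("xyz",r).as_matrix()
    d=R@M[:3,:3]@np.linalg.solve(c["camera_matrix"],[*uv,1]);o=R@M[:3,3]+p
    return (o+d*(z-o[2])/d[2])[:2]
E
python3 -c "
from h import *
wpic('w1.png')"
```

```text
1.45 [478.6  77.2 225.6] [-1.5708e+00 -1.0000e-04  1.8000e-03] [ 0.02  0.29  1.89 -0.    0.96  0.02]
```

View pics/w1.png

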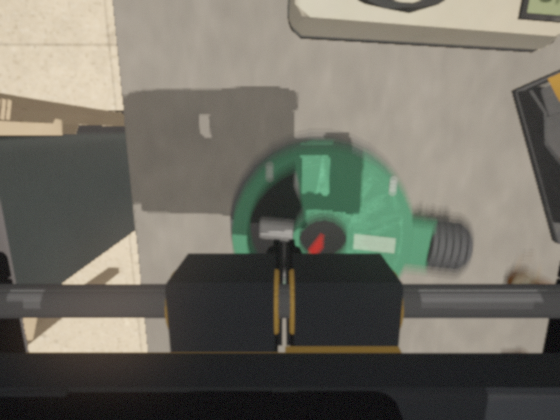

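```bash
python3 -c "
from h import *
s,im=wpic('w2.png')
cv2.imwrite('pics/w2c.png',cv2.resize(im[110:310,200:440,::-1],None,fx=3.3,fy=3,interpolation=cv2.INTER_CUBIC)) if 0 else cv2.imwrite('pics/w2c.png',cv2.resize(im[110:305,215:475,::-1],None,fx=3,fy=3,interpolation=cv2.INTER_CUBIC))"
```

```text
1.5 [478.7  72.5 225.6] [-1.5723e+00  3.0000e-04 -1.0000e-04] [ 0.01  0.29  1.89 -0.    0.96  0.02]
```

View pics/w2c.png

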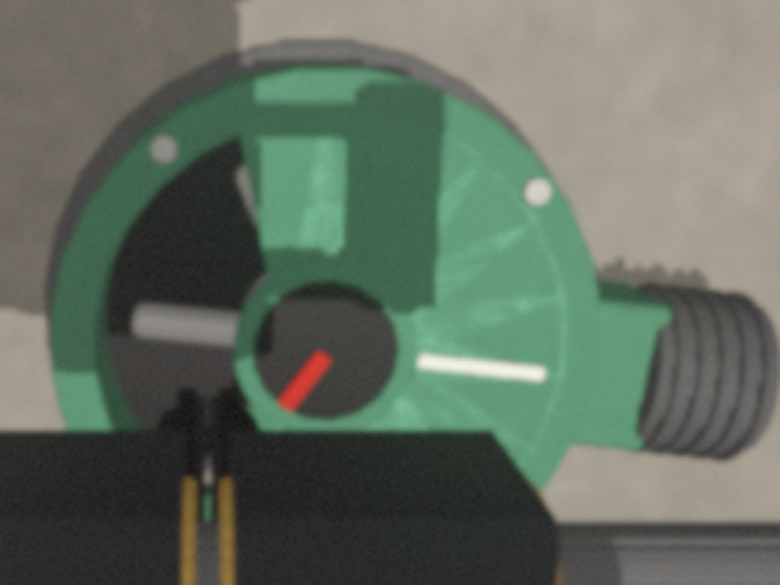

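```bash
python3 -c "
from h import *
s=env.state();p=s['eef_pos'];r=s['tcp_rot'];print(p,s['t'])
P={}
for k,uv,z in (('h',(323,350),55),('a',(418,361),52),('b',(546,374),52),('t',(284,408),55),('topL',(48,320),52),('tooth',(135,322),46)):
    P[k]=wplane(uc(*uv,215,110,3),z,p,r);print(k,P[k].round(1))
print(np.degrees(np.arctan2(*(P['b']-P['a'])[::-1])),np.degrees(np.arctan2(*(P['b']-P['h'])[::-1])),np.degrees(np.arctan2(*(P['t']-P['h'])[::-1])),np.linalg.norm(P['t']-P['h']))
"
```

```text
[478.88138875  74.9821521  225.64899649] 1.55
h [516.2  46.4]
a [546.8  41.8]
b [587.9  37.4]
t [504.2  27.2]
topL [429.7  55.6]
tooth [456.6  53.3]
-6.169770577338779 -7.17636091024847 -121.98371078502441 22.62129712580608
```

Emit:
jog_arm --series '[{"dx":0.0034,"dy":-0.0448,"dz":0,"rx":0,"ry":0,"rz":0,"gripper":0},{"dx":0.0034,"dy":-0.0448,"dz":0,"rx":0,"ry":0,"rz":0,"gripper":0},{"dx":0.0034,"dy":-0.0448,"dz":0,"rx":0,"ry":0,"rz":0,"gripper":0},{"dx":0.0034,"dy":-0.0448,"dz":0,"rx":0,"ry":0,"rz":0,"gripper":0},{"dx":0.0034,"dy":-0.0448,"dz":0,"rx":0,"ry":0,"rz":0,"gripper":0},{"dx":0.0034,"dy":-0.0448,"dz":0,"rx":0,"ry":0,"rz":0,"gripper":0},{"dx":0.0034,"dy":-0.0448,"dz":0,"rx":0,"ry":0,"rz":0,"gripper":0},{"dx":0.0034,"dy":-0.0448,"dz":0,"rx":0,"ry":0,"rz":0,"gripper":0},{"dx":0,"dy":0,"dz":-0.04,"rx":0,"ry":0,"rz":0,"gripper":0},{"dx":0,"dy":0,"dz":-0.04,"rx":0,"ry":0,"rz":0,"gripper":0},{"dx":0,"dy":0,"dz":-0.03,"rx":0,"ry":0,"rz":0,"gripper":0},{"dx":0,"dy":0,"dz":0,"rx":0,"ry":0,"rz":0,"gripper":0}]'

```text
t: 2.75
eef_pos: [505.0, -278.0, 112.1]
tcp_rot: [-1.567, 0.005, 0.002]
ft_force: [-0.0, -0.6, 0.7]
opening: 0.001
```

```bash
python3 -c "
from h import *
s,im=wpic('w3.png')
p=s['eef_pos'];print(s['ft_force'].round(1))
for n in('scene','side'):
    i=env.read_camera(n);u,v=proj(n,p)[0].astype(int);print(n,u,v)
    c=i[v-55:v+55,u-65:u+65,::-1];cv2.imwrite('pics/b_%s.png'%n,cv2.resize(c,None,fx=5,fy=5,interpolation=cv2.INTER_CUBIC))
print(env.state()['eef_pos'])
"
```

```text
2.75 [ 505.  -278.   112.1] [-1.5668  0.0054  0.0019] [-0.62  0.56  1.79  0.    0.8  -0.62]
[-0.  -0.6  0.7]
scene 299 219
side 219 226
[ 507.01569104 -279.5040824   116.96879472]
```

View pics/b_scene.png

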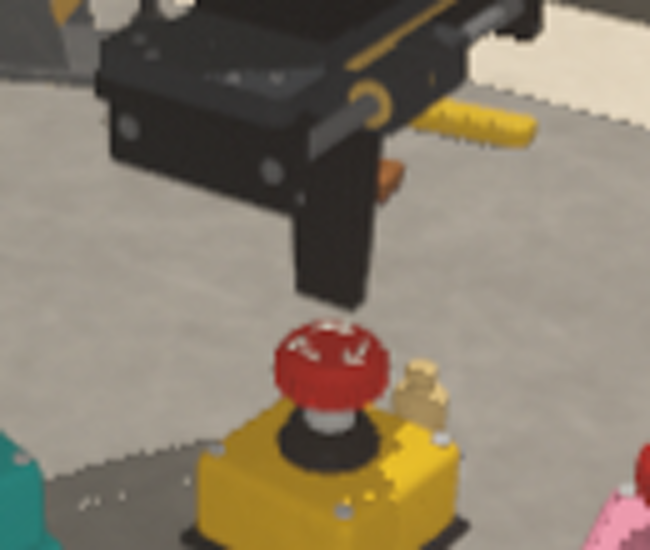

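View pics/b_side.png

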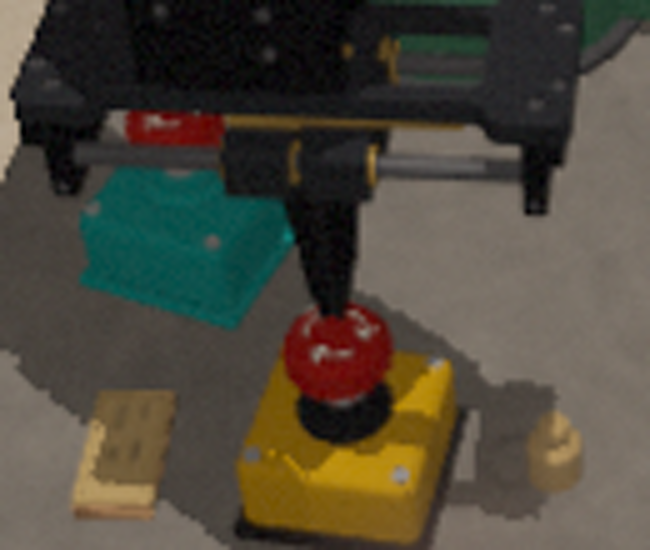

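View pics/w3.png

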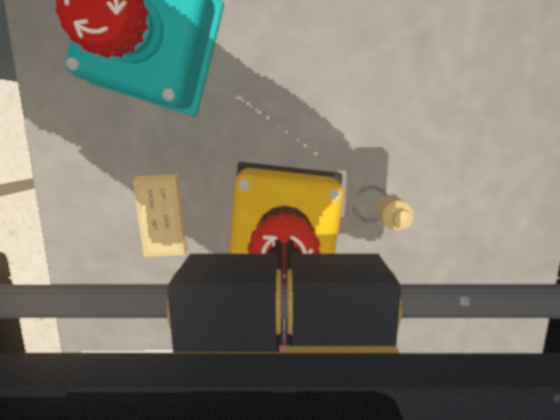

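Emit:
jog_arm --series '[{"dx":0,"dy":0,"dz":-0.012,"rx":0,"ry":0,"rz":0,"gripper":0},{"dx":0,"dy":0,"dz":-0.006,"rx":0,"ry":0,"rz":0,"gripper":0},{"dx":0,"dy":0,"dz":-0.004,"rx":0,"ry":0,"rz":0,"gripper":0},{"dx":0,"dy":0,"dz":-0.003,"rx":0,"ry":0,"rz":0,"gripper":0},{"dx":0,"dy":0,"dz":-0.002,"rx":0,"ry":0,"rz":0,"gripper":0},{"dx":0,"dy":0,"dz":-0.001,"rx":0,"ry":0,"rz":0,"gripper":0},{"dx":0,"dy":0,"dz":0,"rx":0,"ry":0,"rz":0,"gripper":0}]'

```text
t: 3.6
eef_pos: [506.3, -279.6, 88.9]
tcp_rot: [-1.571, -0.001, 0.002]
ft_force: [-3.4, 1.8, 13.8]
opening: 0.007
```

Emit:
jog_arm --series '[{"dx":0,"dy":0,"dz":-0.001,"rx":0,"ry":0,"rz":0,"gripper":0},{"dx":0,"dy":0,"dz":0,"rx":0,"ry":0,"rz":0,"gripper":0},{"dx":0,"dy":0,"dz":0.01,"rx":0,"ry":0,"rz":0,"gripper":0},{"dx":0,"dy":0,"dz":0.025,"rx":0,"ry":0,"rz":0,"gripper":0},{"dx":0,"dy":0,"dz":0.04,"rx":0,"ry":0,"rz":0,"gripper":0}]'

```text
t: 4.1
eef_pos: [505.3, -279.0, 161.0]
tcp_rot: [-1.568, 0.003, 0.002]
ft_force: [0.6, -0.0, 0.7]
opening: 0.003
```

```bash
python3 -c "
from h import *
im=env.read_camera('scene')[215:290,260:340,::-1];cv2.imwrite('pics/c5.png',cv2.resize(im,None,fx=7,fy=7,interpolation=cv2.INTER_CUBIC))
print(env.state()['ft_force'],proj('scene',[[506,-279,86],[506,-279,78]]))"
```

```text
[ 2.95976348 -1.54053587  5.87602157] [[300.07093726 231.79210361]
 [299.94552085 235.62499601]]
```

View pics/c5.png

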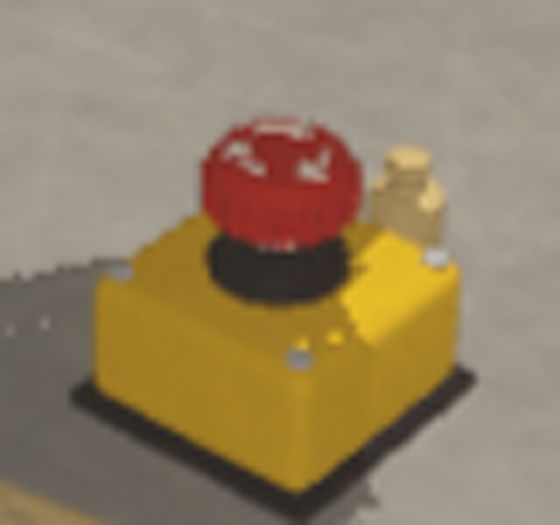

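The button is latched: the head top moved down about 4 px, which is the expected 8 mm. Now to the drive.

Emit:
jog_arm --series '[{"dx":-0.0038,"dy":0.0442,"dz":0,"rx":0,"ry":0,"rz":0,"gripper":0},{"dx":-0.0038,"dy":0.0442,"dz":0,"rx":0,"ry":0,"rz":0,"gripper":0},{"dx":-0.0038,"dy":0.0442,"dz":0,"rx":0,"ry":0,"rz":0,"gripper":0},{"dx":-0.0038,"dy":0.0442,"dz":0,"rx":0,"ry":0,"rz":0,"gripper":0},{"dx":-0.0038,"dy":0.0442,"dz":0,"rx":0,"ry":0,"rz":0,"gripper":0},{"dx":-0.0038,"dy":0.0442,"dz":0,"rx":0,"ry":0,"rz":0,"gripper":0},{"dx":-0.0038,"dy":0.0442,"dz":0,"rx":0,"ry":0,"rz":0,"gripper":0},{"dx":-0.0038,"dy":0.0442,"dz":0,"rx":0,"ry":0,"rz":0,"gripper":0},{"dx":0,"dy":0,"dz":-0.04,"rx":0,"ry":0,"rz":0,"gripper":0},{"dx":0,"dy":0,"dz":-0.04,"rx":0,"ry":0,"rz":0,"gripper":0},{"dx":0,"dy":0,"dz":0,"rx":0,"ry":0,"rz":0,"gripper":0},{"dx":0,"dy":0,"dz":0,"rx":0,"ry":0,"rz":0,"gripper":0}]'

```text
t: 5.35
eef_pos: [475.9, 74.0, 82.0]
tcp_rot: [-1.571, 0.001, 0.001]
ft_force: [0.3, -0.7, -0.1]
opening: 0.007
```

```bash
cat >> h.py <<'E'
def dlook(tag):
    s=env.state();print(s['t'],s['eef_pos'].round(1),s['ft_force'].round(1))
    a=env.read_camera('scene')[155:245,125:240,::-1];b=env.read_camera('side')[110:200,195:310,::-1]
    k=dict(fx=3.4,fy=3.4,interpolation=cv2.INTER_CUBIC)
    o=np.hstack([cv2.resize(a,None,**k),cv2.resize(b,None,**k)]);cv2.imwrite('pics/'+tag,o)
E
python3 -c "
from h import *
dlook('d1.png');wpic('w4.png')"
```

```text
5.35 [475.9  74.   82. ] [ 0.3 -0.7 -0.1]
5.45 [476.6  73.8  83.3] [-1.5708e+00 -2.3000e-03  1.1000e-03] [ 0.02  0.51  2.05 -0.    0.59  0.02]
```

View pics/d1.png

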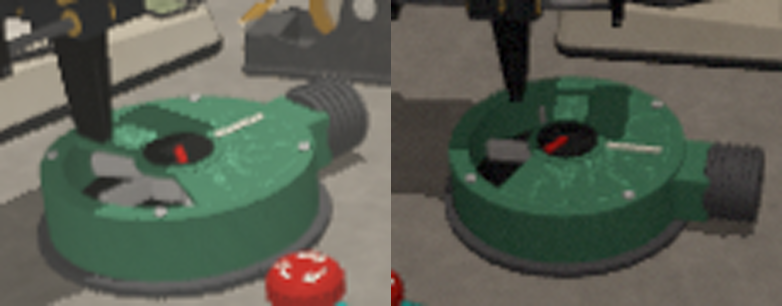

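View pics/w4.png

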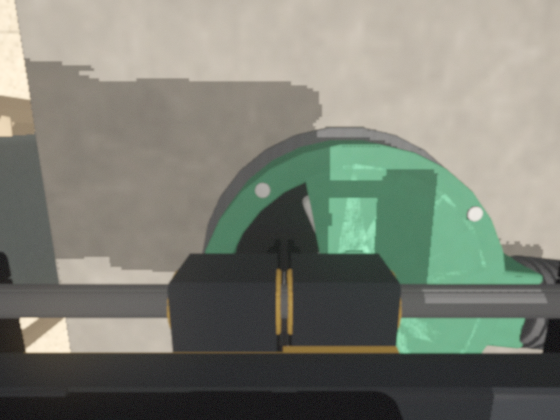

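Emit:
jog_arm --series '[{"dx":0,"dy":0,"dz":-0.015,"rx":0,"ry":0,"rz":0,"gripper":0},{"dx":0,"dy":0,"dz":-0.015,"rx":0,"ry":0,"rz":0,"gripper":0},{"dx":0,"dy":0,"dz":-0.009,"rx":0,"ry":0,"rz":0,"gripper":0},{"dx":0,"dy":0,"dz":0,"rx":0,"ry":0,"rz":0,"gripper":0},{"dx":-0.0026,"dy":-0.0045,"dz":0,"rx":0,"ry":0,"rz":0,"gripper":0},{"dx":-0.0026,"dy":-0.0046,"dz":0,"rx":0,"ry":0,"rz":0,"gripper":0},{"dx":-0.0016,"dy":-0.005,"dz":0,"rx":0,"ry":0,"rz":0,"gripper":0},{"dx":-0.0016,"dy":-0.005,"dz":0,"rx":0,"ry":0,"rz":0,"gripper":0}]'

```text
t: 6.3
eef_pos: [468.0, 54.6, 43.2]
tcp_rot: [-1.571, -0.002, 0.002]
ft_force: [2.2, 4.8, 0.6]
opening: 0.002
```

```bash
python3 -c "
from h import *
dlook('d2.png')"
```

```text
6.3 [468.   54.6  43.2] [2.2 4.8 0.6]
```

View pics/d2.png

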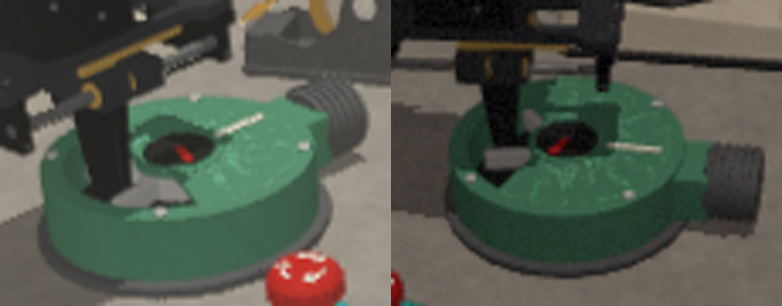

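The finger is in the slot and the wheel is turning counter-clockwise. I'll continue the arc.

Emit:
jog_arm --series '[{"dx":-0.0006,"dy":-0.0052,"dz":0,"rx":0,"ry":0,"rz":4,"gripper":0},{"dx":-0.0005,"dy":-0.0052,"dz":0,"rx":0,"ry":0,"rz":4,"gripper":0},{"dx":0.0005,"dy":-0.0052,"dz":0,"rx":0,"ry":0,"rz":4,"gripper":0},{"dx":0.0006,"dy":-0.0052,"dz":0,"rx":0,"ry":0,"rz":4,"gripper":0},{"dx":0.0016,"dy":-0.005,"dz":0,"rx":0,"ry":0,"rz":4,"gripper":0},{"dx":0.0016,"dy":-0.0049,"dz":0,"rx":0,"ry":0,"rz":4,"gripper":0},{"dx":0,"dy":0,"dz":0,"rx":0,"ry":0,"rz":0,"gripper":0}]'

```text
t: 7.1
eef_pos: [470.5, 23.8, 42.6]
tcp_rot: [-1.571, 0.0, 0.421]
ft_force: [-0.0, 0.5, 0.1]
opening: 0.003
```

```bash
python3 -c "
from h import *
dlook('d3.png')"
```

```text
7.1 [470.5  23.8  42.6] [-0.   0.5  0.1]
```

View pics/d3.png

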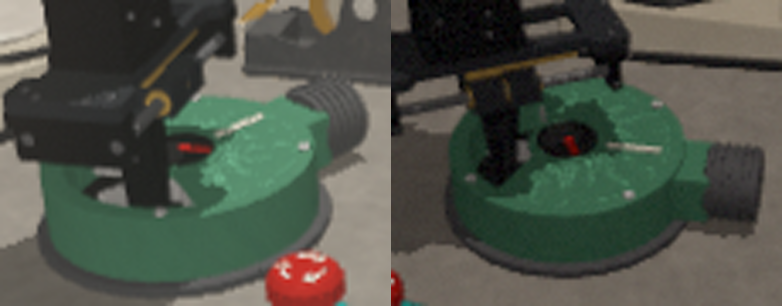

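It clicked to -60° and the force is zero. Next: lift, return, and the second tooth.

Emit:
jog_arm --series '[{"dx":0,"dy":0,"dz":0.02,"rx":0,"ry":0,"rz":0,"gripper":0},{"dx":0,"dy":0,"dz":0.02,"rx":0,"ry":0,"rz":0,"gripper":0},{"dx":0.0017,"dy":0.0166,"dz":0,"rx":0,"ry":0,"rz":-8,"gripper":0},{"dx":0.0017,"dy":0.0166,"dz":0,"rx":0,"ry":0,"rz":-8,"gripper":0},{"dx":0.0018,"dy":0.0166,"dz":0,"rx":0,"ry":0,"rz":-8,"gripper":0},{"dx":0,"dy":0,"dz":0,"rx":0,"ry":0,"rz":0,"gripper":0},{"dx":0,"dy":0,"dz":0,"rx":0,"ry":0,"rz":0,"gripper":0}]'

```text
t: 7.9
eef_pos: [475.5, 74.2, 82.6]
tcp_rot: [-1.571, 0.0, 0.005]
ft_force: [-0.8, 0.6, 0.0]
opening: 0.006
```

```bash
python3 -c "
from h import *
dlook('d4.png')"
```

```text
7.9 [475.5  74.2  82.6] [-0.8  0.6  0. ]
```

View pics/d4.png

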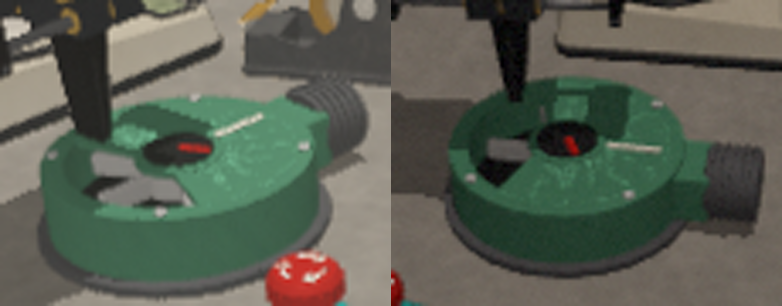

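The pointer is at -60° and a tooth is back in mid-slot. I'll repeat the same stroke.

Emit:
jog_arm --series '[{"dx":0,"dy":0,"dz":-0.015,"rx":0,"ry":0,"rz":0,"gripper":0},{"dx":0,"dy":0,"dz":-0.015,"rx":0,"ry":0,"rz":0,"gripper":0},{"dx":0,"dy":0,"dz":-0.01,"rx":0,"ry":0,"rz":0,"gripper":0},{"dx":0,"dy":0,"dz":0,"rx":0,"ry":0,"rz":0,"gripper":0},{"dx":-0.0026,"dy":-0.0045,"dz":0,"rx":0,"ry":0,"rz":0,"gripper":0},{"dx":-0.0026,"dy":-0.0046,"dz":0,"rx":0,"ry":0,"rz":0,"gripper":0},{"dx":-0.0016,"dy":-0.005,"dz":0,"rx":0,"ry":0,"rz":0,"gripper":0},{"dx":-0.0016,"dy":-0.005,"dz":0,"rx":0,"ry":0,"rz":0,"gripper":0}]'

```text
t: 8.8
eef_pos: [467.9, 54.6, 43.2]
tcp_rot: [-1.571, -0.002, 0.002]
ft_force: [2.3, 3.6, 0.7]
opening: 0.005
```

Emit:
jog_arm --series '[{"dx":-0.0006,"dy":-0.0052,"dz":0,"rx":0,"ry":0,"rz":4,"gripper":0},{"dx":-0.0005,"dy":-0.0052,"dz":0,"rx":0,"ry":0,"rz":4,"gripper":0},{"dx":0.0005,"dy":-0.0052,"dz":0,"rx":0,"ry":0,"rz":4,"gripper":0},{"dx":0.0006,"dy":-0.0052,"dz":0,"rx":0,"ry":0,"rz":4,"gripper":0},{"dx":0.0016,"dy":-0.005,"dz":0,"rx":0,"ry":0,"rz":4,"gripper":0},{"dx":0.0016,"dy":-0.0049,"dz":0,"rx":0,"ry":0,"rz":4,"gripper":0},{"dx":0,"dy":0,"dz":0,"rx":0,"ry":0,"rz":0,"gripper":0}]'

```text
t: 9.5
eef_pos: [470.5, 23.6, 42.8]
tcp_rot: [-1.571, -0.0, 0.421]
ft_force: [-0.1, 0.7, 0.4]
opening: 0.003
```

```bash
python3 -c "
from h import *
dlook('d5.png')"
```

```text
9.5 [470.5  23.6  42.8] [-0.1  0.7  0.4]
```

View pics/d5.png

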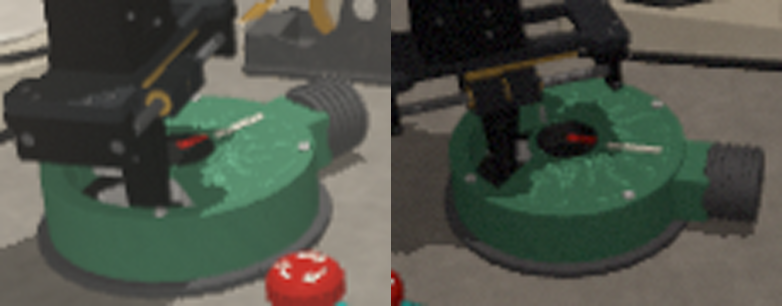

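The pointer is in line with the white mark. Next I lift out and go to the yellow button, opening the gripper part-way.

Emit:
jog_arm --series '[{"dx":0,"dy":0,"dz":0.02,"rx":0,"ry":0,"rz":0,"gripper":0},{"dx":0,"dy":0,"dz":0.03,"rx":0,"ry":0,"rz":0,"gripper":0},{"dx":0,"dy":0,"dz":0.045,"rx":0,"ry":0,"rz":0,"gripper":0},{"dx":0,"dy":0,"dz":0.045,"rx":0,"ry":0,"rz":0,"gripper":0},{"dx":0.0051,"dy":-0.0434,"dz":0,"rx":0,"ry":0,"rz":0,"gripper":0.6},{"dx":0.005,"dy":-0.0434,"dz":0,"rx":0,"ry":0,"rz":0,"gripper":0.6},{"dx":0.0051,"dy":-0.0434,"dz":0,"rx":0,"ry":0,"rz":0,"gripper":0.6},{"dx":0.005,"dy":-0.0434,"dz":0,"rx":0,"ry":0,"rz":0,"gripper":0.6},{"dx":0.0051,"dy":-0.0434,"dz":0,"rx":0,"ry":0,"rz":0,"gripper":0.6},{"dx":0.005,"dy":-0.0434,"dz":0,"rx":0,"ry":0,"rz":0,"gripper":0.6},{"dx":0.0051,"dy":-0.0434,"dz":0,"rx":0,"ry":0,"rz":0,"gripper":0.6},{"dx":0,"dy":0,"dz":-0.03,"rx":0,"ry":0,"rz":0,"gripper":0.6}]'

```text
t: 10.8
eef_pos: [507.5, -284.7, 154.8]
tcp_rot: [-1.577, -0.003, 0.415]
ft_force: [0.2, 1.2, -1.5]
opening: 0.584
```

Emit:
jog_arm --series '[{"dx":0,"dy":0,"dz":-0.02,"rx":0,"ry":0,"rz":0,"gripper":0.6},{"dx":0,"dy":0,"dz":0,"rx":0,"ry":0,"rz":0,"gripper":0.6},{"dx":0,"dy":0,"dz":0,"rx":0,"ry":0,"rz":0,"gripper":0.6},{"dx":0,"dy":0,"dz":0,"rx":0,"ry":0,"rz":0,"gripper":0.6}]'

```text
t: 11.2
eef_pos: [506.4, -279.4, 133.9]
tcp_rot: [-1.572, -0.001, 0.421]
ft_force: [0.2, 0.0, -0.5]
opening: 0.599
```

```bash
cat >> h.py <<'E'
def blook(tag,x=260,y=195):
    s=env.state();print(s['t'],s['eef_pos'].round(1),s['ft_force'].round(1),s['moment'].round(2),s['opening'])
    a=env.read_camera('scene')[190:290,240:350,::-1];b=env.read_camera('side')[195:295,160:280,::-1]
    k=dict(fx=3.4,fy=3.4,interpolation=cv2.INTER_CUBIC)
    o=np.hstack([cv2.resize(a,None,**k),cv2.resize(b,None,**k)]);cv2.imwrite('pics/'+tag,o)
E
python3 -c "
from h import *
blook('e1.png');dlook('d6.png')"
```

```text
11.2 [ 506.4 -279.4  133.9] [ 0.2  0.  -0.5] [-0.1   0.02  0.07] 0.5987005240895918
11.3 [ 506.4 -279.4  133.9] [-0.2  0.2  0.1]
```

View pics/e1.png

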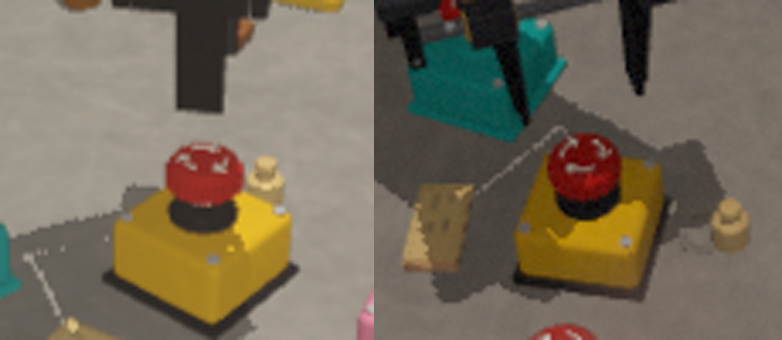

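View pics/d6.png

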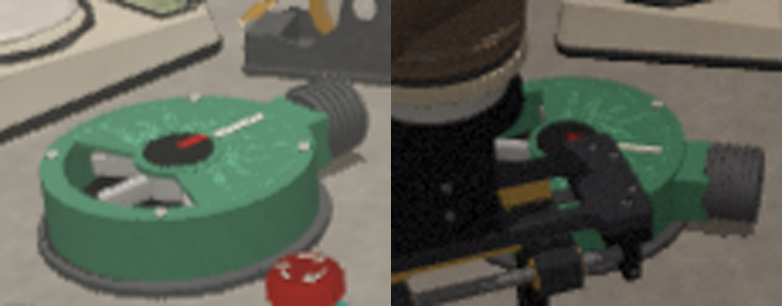

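Emit:
jog_arm --series '[{"dx":0,"dy":0,"dz":-0.025,"rx":0,"ry":0,"rz":0,"gripper":0.6},{"dx":0,"dy":0,"dz":-0.025,"rx":0,"ry":0,"rz":0,"gripper":0.6},{"dx":0,"dy":0,"dz":-0.015,"rx":0,"ry":0,"rz":0,"gripper":0.6},{"dx":0,"dy":0,"dz":-0.006,"rx":0,"ry":0,"rz":0,"gripper":0.6},{"dx":0,"dy":0,"dz":0,"rx":0,"ry":0,"rz":0,"gripper":0.6},{"dx":0,"dy":0,"dz":0,"rx":0,"ry":0,"rz":0,"gripper":0.6}]'

```text
t: 12.0
eef_pos: [506.3, -279.7, 62.5]
tcp_rot: [-1.572, -0.001, 0.421]
ft_force: [0.7, 0.7, 0.1]
opening: 0.601
```

```bash
python3 -c "
from h import *
blook('e2.png')"
```

```text
12.0 [ 506.3 -279.7   62.5] [0.7 0.7 0.1] [-0.03  0.03  0.05] 0.6010965842425353
```

View pics/e2.png

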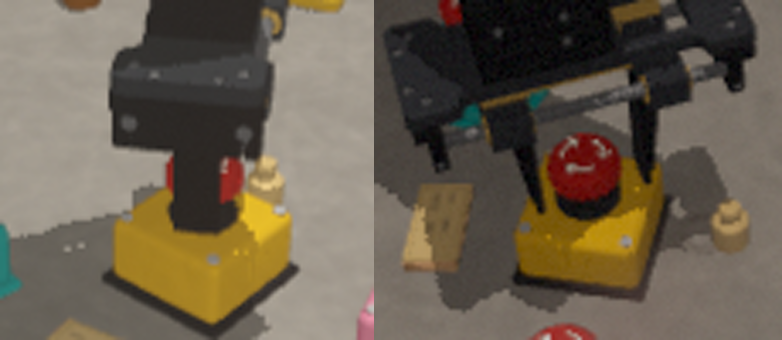

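Emit:
jog_arm --series '[{"dx":0,"dy":0,"dz":-0.001,"rx":0,"ry":0,"rz":0,"gripper":0.3},{"dx":0,"dy":0,"dz":0,"rx":0,"ry":0,"rz":0,"gripper":0.3},{"dx":0,"dy":0,"dz":0,"rx":0,"ry":0,"rz":0,"gripper":0.3},{"dx":0,"dy":0,"dz":0,"rx":0,"ry":0,"rz":0,"gripper":0.3},{"dx":0,"dy":0,"dz":0,"rx":0,"ry":0,"rz":0,"gripper":0.3}]'

```text
t: 12.6
eef_pos: [504.9, -280.0, 61.0]
tcp_rot: [-1.57, 0.002, 0.421]
ft_force: [-9.5, -4.4, 6.4]
opening: 0.406
```

Emit:
jog_arm --series '[{"dx":-0.0014,"dy":-0.0006,"dz":0,"rx":0,"ry":0,"rz":0,"gripper":0.3},{"dx":0,"dy":0,"dz":0,"rx":0,"ry":0,"rz":-3,"gripper":0.3},{"dx":0,"dy":0,"dz":0,"rx":0,"ry":0,"rz":-6,"gripper":0.3},{"dx":0,"dy":0,"dz":0,"rx":0,"ry":0,"rz":-6,"gripper":0.3},{"dx":0,"dy":0,"dz":0,"rx":0,"ry":0,"rz":-6,"gripper":0.3},{"dx":0,"dy":0,"dz":0,"rx":0,"ry":0,"rz":-6,"gripper":0.3},{"dx":0,"dy":0,"dz":0,"rx":0,"ry":0,"rz":-6,"gripper":0.3},{"dx":0,"dy":0,"dz":0,"rx":0,"ry":0,"rz":-6,"gripper":0.3}]'

```text
t: 13.4
eef_pos: [504.9, -280.3, 61.1]
tcp_rot: [-1.571, -0.001, -0.264]
ft_force: [-0.2, 0.7, 3.2]
opening: 0.412
```

```bash
python3 -c "
from h import *
blook('e3.png')"
```

```text
13.4 [ 504.9 -280.3   61.1] [-0.2  0.7  3.2] [-0.12 -0.01  0.07] 0.41227217066079475
```

View pics/e3.png

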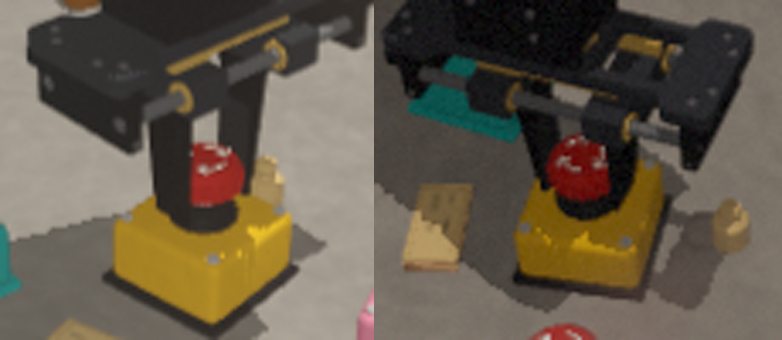

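Emit:
jog_arm --series '[{"dx":0,"dy":0,"dz":0,"rx":0,"ry":0,"rz":-6,"gripper":0.3},{"dx":0,"dy":0,"dz":0,"rx":0,"ry":0,"rz":-6,"gripper":0.3},{"dx":0,"dy":0,"dz":0,"rx":0,"ry":0,"rz":-6,"gripper":0.3},{"dx":0,"dy":0,"dz":0,"rx":0,"ry":0,"rz":-5,"gripper":0.3},{"dx":0,"dy":0,"dz":0,"rx":0,"ry":0,"rz":0,"gripper":0.3}]'

```text
t: 14.0
eef_pos: [505.0, -280.3, 61.1]
tcp_rot: [-1.571, -0.001, -0.659]
ft_force: [-0.3, -0.1, 6.3]
opening: 0.409
```

```bash
python3 -c "
from h import *
blook('e4.png')"
```

```text
14.0 [ 505.  -280.3   61.1] [-0.3 -0.1  6.3] [-0.25 -0.05  0.62] 0.4090702221522203
```

View pics/e4.png

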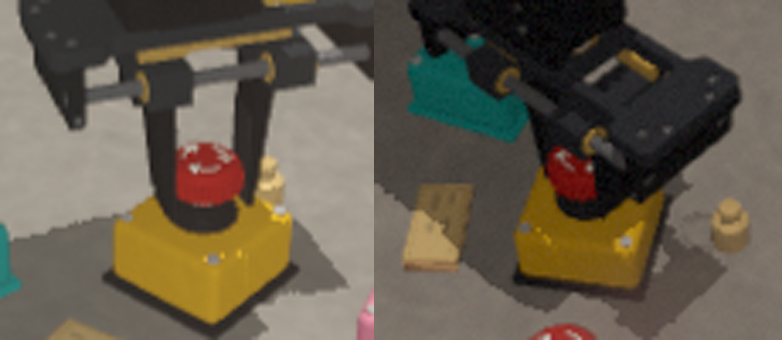

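Emit:
jog_arm --series '[{"dx":0,"dy":0,"dz":0,"rx":0,"ry":0,"rz":1,"gripper":0.3},{"dx":0,"dy":0,"dz":0,"rx":0,"ry":0,"rz":0,"gripper":0.62},{"dx":0,"dy":0,"dz":0,"rx":0,"ry":0,"rz":0,"gripper":0.62},{"dx":0,"dy":0,"dz":0,"rx":0,"ry":0,"rz":0,"gripper":0.62},{"dx":0,"dy":0,"dz":0,"rx":0,"ry":0,"rz":0,"gripper":0.62},{"dx":0,"dy":0,"dz":0.02,"rx":0,"ry":0,"rz":0,"gripper":0.62},{"dx":0,"dy":0,"dz":0.03,"rx":0,"ry":0,"rz":0,"gripper":0.62},{"dx":0,"dy":0,"dz":0.04,"rx":0,"ry":0,"rz":0,"gripper":0.62},{"dx":0,"dy":0,"dz":0.03,"rx":0,"ry":0,"rz":0,"gripper":0.62},{"dx":0,"dy":0,"dz":0,"rx":0,"ry":0,"rz":0,"gripper":0.62},{"dx":0,"dy":0,"dz":0,"rx":0,"ry":0,"rz":0,"gripper":0.62}]'

```text
t: 15.2
eef_pos: [504.5, -280.0, 180.8]
tcp_rot: [-1.571, -0.001, -0.644]
ft_force: [-0.6, 0.2, -0.2]
opening: 0.62
```

```bash
python3 -c "
from h import *
blook('e5.png');dlook('d7.png')
im=env.read_camera('scene');cv2.imwrite('pics/s9.png',im[:,:,::-1]);im=im[215:290,260:340,::-1];cv2.imwrite('pics/c9.png',cv2.resize(im,None,fx=8,fy=8,interpolation=cv2.INTER_CUBIC))"
```

```text
15.2 [ 504.5 -280.   180.8] [-0.6  0.2 -0.2] [-0.05  0.03 -0.02] 0.619606528050897
15.3 [ 504.1 -279.8  179.5] [ 0.1  0.6 -0.3]
```

View pics/e5.png

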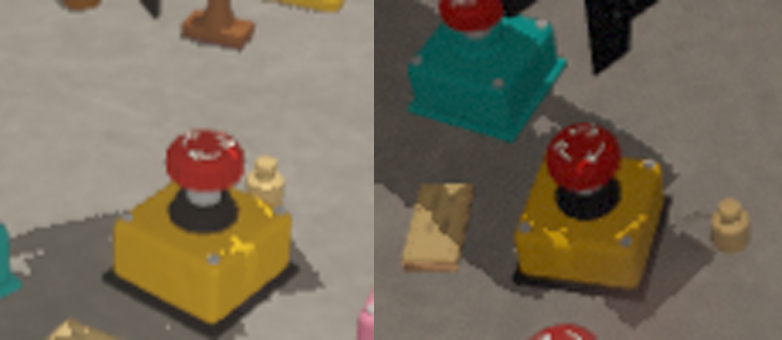

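View pics/d7.png

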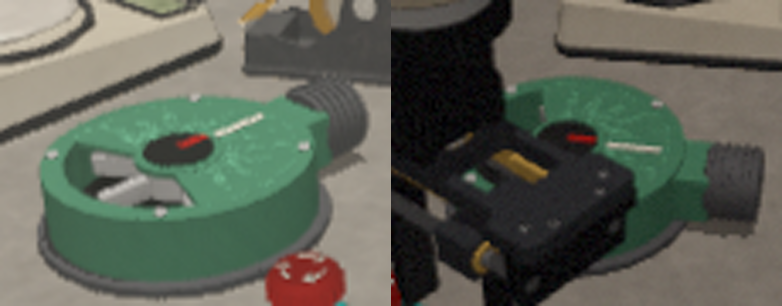

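View pics/c9.png

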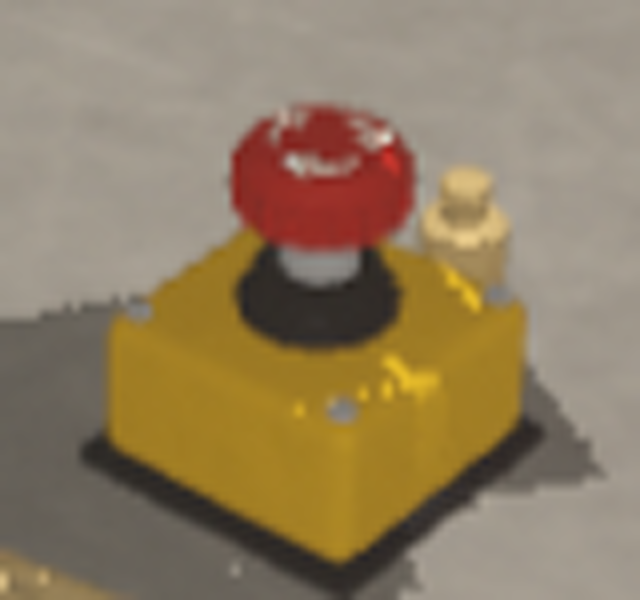

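View pics/s9.png

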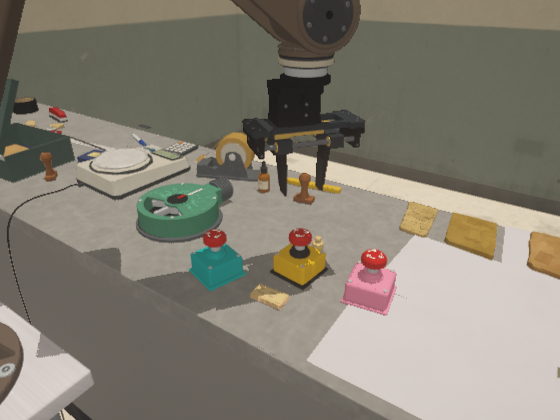

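The head is back at its original height and turned about 60°. The pointer lies on the white line, the loose items are undisturbed, and the robot is clear. I'm handing in.

```bash
python3 -c "
from h import *
print(env.job_done(), env.state()['t'])"
```

```text
the job is handed in; nothing more can be done
the job is handed in; nothing more can be done
```

The job is done in the order asked and was handed in at about 15.4 s of the 64 s allowed.

- **Press:** I pushed the red button on the yellow box down with about 14 N. After I let go, the head stayed about 8 mm lower in the scene view, so it had latched.
- **Wheel:** The pictures showed the pointer two teeth off the mark (about -120°), while the task text can be read as one tooth (-1.047). I went by the pictures and pushed two teeth counter-clockwise through the slot. Each clicked over, with almost no force on the finger afterwards.
- **Release:** I gripped the red head and twisted it clockwise to its stop, where the moment rose to 0.62 N m. When I opened the gripper, the head popped out.

In the last pictures the head is back at its original height and the pointer is in line with the white line. The weight, tags, stamp and bottle look undisturbed, and the gripper is about 100 mm clear above the button. None of the final checks failed or disagreed.

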